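Lay up the procedure tray

ROBOT

A 7-joint arm with a two-finger parallel gripper is mounted at the origin on the work surface. World frame = base frame: x ahead of the robot, y to its left, z up, the work surface at z = 0. Lengths are in m, angles in rad, forces in N, time in s.
With the tool pointing down it reaches from about 0.35 to 0.9 m from the base axis. Payload 19.9 kg.
Tool frame: the origin (TCP) lies at the very end of the fingers, on their centre line; the grasp point (between the pads) lies 19 mm behind it; z points along the fingers, y is the line along which they close (so a half turn about z gives the same grasp; the last joint's range is limited). The gripper opens to 85 mm and grips with 20 to 120 N. Pads are 22 mm wide; open, the fingers measure 114 mm over their backs; the gripper's body (76 mm by 85 mm) begins 54 mm behind the grasp point. The pads swing forward as they close: fully open they stand 13 mm farther back than shut.
Start: joints at [-0.042, 0.417, -0.01, 1.614, 0.005, 1.111, -0.053], TCP at [0.625, 0, 0.231] pointing down, gripper open.
Joint ranges: [-2.81, 2.81], [-0.39, 2.02], [-1.27, 1.25], [0.06, 2.57], [-1.19, 4.33], [0.19, 2], [-2.82, 2.82]. Speed limits (rad/s): [1.89, 1.89, 2.39, 2.39, 3.01, 3.01, 3.01].

INTERFACE

Orientations are given as a unit quaternion [x, y, z, w].
In Python, from plant import * gives the robot as it stands. The module is installed in compiled form; this text tells all that it offers.
- The arm moves only by the tool play_rows, never from a script. Its argument "deltas" is a list of rows, each an object with "grip": the finger opening in m, from 0 to 0.0854; "dp": the shift along the tool's x, y, z in m, a list of three; "rot": the turn, a rotation vector about the tool's x, y, z in degrees, a list of three. A call has 1 to 12 rows; each row is the pose to reach, as a shift and turn from the pose commanded when the call began, along the tool's axes at that moment; what a row does not reach only later rows make up. A row lasts 1/10 s, in which the tool goes at most 50 mm and 8.59 degrees, less where a joint would pass 70% of its speed; a pose out of reach is approached as far as the arm can. A call with a gripper value outside its range is refused whole. The fingers move at their own pace and stop on an object; the grip force is fixed at half the most. Time passes only in rows, so rows that repeat a pose let the fingers close. It gives the time, the measured TCP pose, the force, the opening and the grip force at its end, in the units of the state.
- state(): the state, without advancing time (a new reading comes with each control period).
- get_image(name): name is "scene" or "side" or "wrist"; returns the picture (420x560x3 uint8, red, green, blue); there is no depth.
- calibration(name): a dict with "camera_matrix" (3x3 intrinsics, pixels), "R" (3x3) and "t" (3): a world point X has camera coordinates R X + t; the wrist camera has in their place "T_tool_cam" (4x4, takes a point from camera to tool coordinates, whose origin is the TCP and whose axes are the flange's). Camera axes: x right, y down, z forward; pixel columns grow to the right and rows downward; lengths in m; the calibration is good to about 2 mm. A picture is of the moment at which its call begins: read the wrist's pose just before it. calibration takes no time and is no camera call.
- sign_off(): hands the job in; it is judged then, once.
The state is a dict: "clock": time; "q": joint angles; "joint_velocities": joint speeds; "joint_torque": joint torques, N m; "eef_pos": TCP position; "eef_rot": TCP orientation; "contact_force": force on the tool from outside, world axes, zero at the start; "ft_torque": the same for the moment, N m; "gripper_width": finger opening in m; "grasp_force": force on a finger pad.
Only numpy, scipy, OpenCV 4.12 (cv2) and the standard library are available. Lean on these libraries where they do the work, as an engineer would, in place of code of your own. Each camera call takes 0.05 s, during which the arm holds its last target. There are 200 camera calls.

TASK

Lay up the blue tray in this sterile-supply room: stand the white bottle in the larger round dish, the small amber vial in the smaller round dish, the wide steel gallipot in the square dish and the little carton in the oblong dish, each upright and flat on its dish floor, set down and never dropped. The large vial and the narrow gallipot do not belong to this set: leave them standing where they are.

Things in the scene. Friction and masses are not known exactly. Their poses are not given: they have to be found in the camera images.
- bottle: White plastic bottle with a grey cap. Stands upright on the table. Origin: centre of the underside; z is up along its axis. Body 46 mm across up to 62 mm, then a shoulder and a 26 mm cap; 87 mm tall. About 0.11 kg. The six loose things stand right of the tray (smaller y), 100 mm or more between centres; a bowl, bin, tub and glove carton stand farther out, clear of the work.
- small_vial: The small amber glass vial with an aluminium cap. Stands upright on the table. Origin: centre of the underside; z is up along its axis. Body 30 mm across up to 38 mm, narrowing to a 23 mm cap; 55 mm tall. About 45 g.
- wide_gallipot: The wide open steel gallipot (small round cup). Stands upright on the table. Origin: centre of the underside; z is up along its axis. Straight-sided, 58 mm across (3 mm more over the rolled rim), 42 mm tall, wall 2.5 mm. About 90 g.
- carton: Small plain cardboard carton with a white band, standing on end. Origin: centre of the underside; 30 mm along its x, 60 mm along its y, 70 mm tall along z (up). About 60 g.
- narrow_gallipot: Look-alike, not wanted: the narrow open steel gallipot, 42 mm across, 42 mm tall. Stands upright on the table. Origin: centre of the underside; z is up along its axis.
- large_vial: Look-alike, not wanted: the large amber glass vial with an aluminium cap, 46 mm across, 74 mm tall. Stands upright on the table. Origin: centre of the underside; z is up along its axis.
- large_round_dish: The larger round white dish, 72 mm across inside, 78 mm outside. Tray: 250 x 250 mm, rim 15 mm above the table. Fixed in the blue tray. Origin: centre of the underside, 4 mm above the table; z up. Wall 3 mm thick, top 14 mm above the origin; dish floor 4 mm above the origin. The four dishes stand 2 x 2, 115 mm between centres, in any quarter, with the tray's yaw.
- small_round_dish: The smaller round white dish, 52 mm across inside, 58 mm outside. Fixed in the blue tray. Origin: centre of the underside, 4 mm above the table; z up. Wall 3 mm thick, top 14 mm above the origin; dish floor 4 mm above the origin. The four dishes stand 2 x 2, 115 mm between centres, in any quarter, with the tray's yaw.
- square_dish: The square white dish, 80 x 80 mm inside, 86 x 86 mm outside, sides along its x and y. Fixed in the blue tray. Origin: centre of the underside, 4 mm above the table; z up. Wall 3 mm thick, top 14 mm above the origin; dish floor 3 mm above the origin. The four dishes stand 2 x 2, 115 mm between centres, in any quarter, with the tray's yaw.
- oblong_dish: The oblong white dish, 52 mm along its x by 86 mm along its y inside, 58 x 92 mm outside. Fixed in the blue tray. Origin: centre of the underside, 4 mm above the table; z up. Wall 3 mm thick, top 14 mm above the origin; dish floor 3 mm above the origin. The four dishes stand 2 x 2, 115 mm between centres, in any quarter, with the tray's yaw. The carton fits in long side along long side.
Mind the look-alikes: they are no part of the job. What is shaped like the large_round_dish but pink is not meant. Several things have the shape of the carton; the one meant has the colours described above.

How it is judged:
At the end, for the whole second after the job is handed in: Each wanted thing is in its own dish: within 20 mm of the dish centre, underside under 9 mm above the dish underside (on its floor), within 0.12 rad of upright, at rest. Narrow gallipot and large vial upright, at rest, within 25 mm of their starts (horizontal distance between bottle and large_round_dish below 0.02 m and z of bottle in the frame of large_round_dish between 0 and 0.009 m and angle between each of bottle, small_vial, wide_gallipot, carton, narrow_gallipot, large_vial's own z axis and vertical below 0.12 rad and linear speed of each of bottle, small_vial, wide_gallipot, carton, narrow_gallipot, large_vial below 0.02 m/s and horizontal distance between small_vial and small_round_dish below 0.02 m and z of small_vial in the frame of small_round_dish between 0 and 0.009 m and horizontal distance between wide_gallipot and square_dish below 0.02 m and z of wide_gallipot in the frame of square_dish between 0 and 0.009 m and horizontal distance between carton and oblong_dish below 0.02 m and z of carton in the frame of oblong_dish between 0 and 0.009 m and distance of each of narrow_gallipot, large_vial from where it was at the start of the episode below 0.025 m); the robot touches nothing.
It fails at once if the bottle is dropped: out of the fingers while more than 5 cm above the table (height (world z) of bottle above 0.05 m and contact force between bottle and anything else below 0.02 N).
It fails at once if the small vial is dropped: out of the fingers while more than 5 cm above the table (height (world z) of small_vial above 0.05 m and contact force between small_vial and anything else below 0.02 N).
It fails at once if the wide gallipot is dropped: out of the fingers while more than 5 cm above the table (height (world z) of wide_gallipot above 0.05 m and contact force between wide_gallipot and anything else below 0.02 N).
It fails at once if the carton is dropped: out of the fingers while more than 5 cm above the table (height (world z) of carton above 0.05 m and contact force between carton and anything else below 0.02 N).
It also fails if it takes over 120 s, if anything falls off the work surface, if the arm or the gripper's body presses on something with over 40 N, if the wrist force passes 120 N, or if a joint passes its speed limit or range.

## Working session

There is one attempt and no reset: what is moved stays moved. The work goes in short steps, Python scripts to look and compute and a tool call to move; the robot and the scene stay as the last step left them, time stands still between calls to the robot, and variables do not carry over. Pictures are saved under pics/ and viewed, at most 14 in all, crops included, and the job is handed in when it is done.

Besides the shell and the picture viewer there is one more tool, called after "Request:" as name(argument=value, ...) on one line, values as JSON. play_rows: Moves the arm, as the interface text tells. Its arguments: {"type":"object","properties":{"deltas":{"type":"array","items":{"type":"object","properties":{"grip":{"type":"number"},"dp":{"type":"array","items":{"type":"number"}},"rot":{"type":"array","items":{"type":"number"}}}}}},"required":["deltas"]}

```bash
mkdir -p pics; ls
python3 - <<'E'
from plant import *
import cv2
s=state(); print(s['eef_pos'],s['eef_rot'],s['gripper_width'],s['clock'])
for n in ("scene","side","wrist"):
    im=get_image(n); cv2.imwrite(f"pics/{n}0.png",im[:,:,::-1])
    c=calibration(n); print(n,{k:np.round(v,4).tolist() if 'np' in globals() else v for k,v in c.items()})
E
```

```text
pics
[6.24625208e-01 3.36751480e-06 2.30636055e-01] [ 7.07085909e-01  7.07127360e-01 -4.83514763e-04 -4.23785481e-04] 0.08546399388532532 0.0
scene {'camera_matrix': array([[535.41962338,   0.        , 285.46667208],
       [  0.        , 535.41962338, 203.97242276],
       [  0.        ,   0.        ,   1.        ]]), 'R': array([[-0.68859158,  0.72504135,  0.01251752],
       [ 0.40468465,  0.39854943, -0.82303626],
       [-0.60172417, -0.56167019, -0.56785088]]), 't': array([ 0.3862976 , -0.15692462,  1.43443809])}
side {'camera_matrix': array([[379.09672588,   0.        , 281.11744812],
       [  0.        , 379.09672588, 216.25493875],
       [  0.        ,   0.        ,   1.        ]]), 'R': array([[-0.9976051 , -0.06803674, -0.01245222],
       [-0.04215877,  0.74085101, -0.670345  ],
       [ 0.05483333, -0.66821462, -0.74194509]]), 't': array([0.50296524, 0.10192865, 0.95201275])}
wrist {'camera_matrix': array([[355.03343549,   0.        , 275.44963173],
       [  0.        , 355.03343549, 205.71394627],
       [  0.        ,   0.        ,   1.        ]]), 'T_tool_cam': array([[ 1.05785193e-04, -9.66221393e-01, -2.57713422e-01,
         6.55992402e-02],
       [ 9.99999939e-01,  1.65273063e-05,  3.48511726e-04,
        -5.40359212e-04],
       [-3.32480177e-04, -2.57713443e-01,  9.66221336e-01,
        -1.42415320e-01],
       [ 0.00000000e+00,  0.00000000e+00,  0.00000000e+00,
         1.00000000e+00]])}
```

View pics/scene0.png

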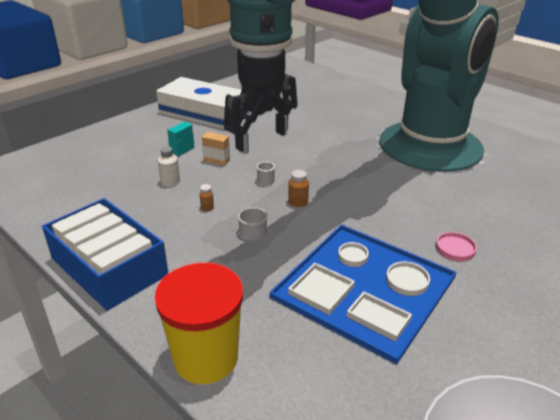

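View pics/side0.png

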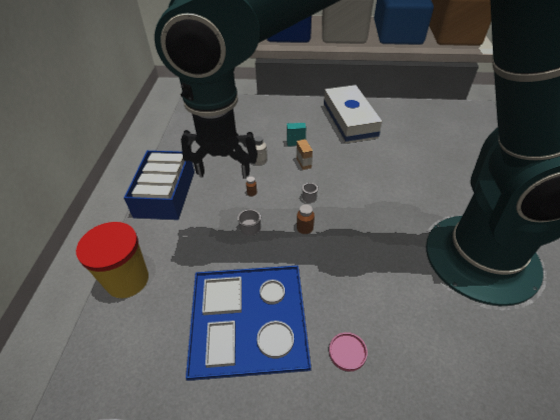

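View pics/wrist0.png

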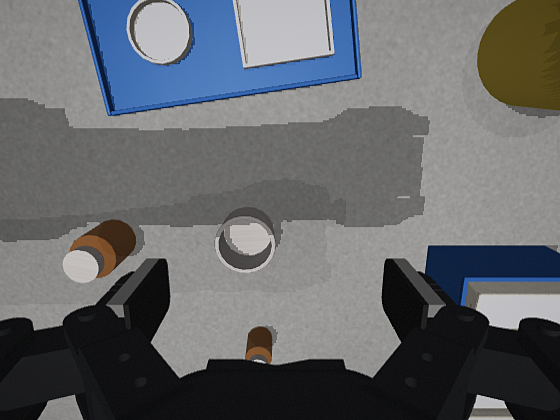

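The scene view shows the wanted carton (orange with a white band) at (216,148), the bottle at (168,167), the small vial at (206,197) and the wide gallipot at (252,223). The look-alikes are the narrow gallipot at (265,173), the large vial at (298,188) and a teal carton at (181,138). The tray is at (365,285), with the pink dish outside it. In the side view the dishes are square (222,295), small round (272,291), oblong (221,344) and large round (275,339).

```bash
cat > h.py <<'E'
from plant import *
import numpy as np, cv2
from scipy.spatial.transform import Rotation as Ro
def cam(n,s=None):
    c=calibration(n); K=c['camera_matrix']
    if n=='wrist':
        s=s or state(); T=np.array(c['T_tool_cam']); Rw=Ro.from_quat(s['eef_rot']).as_matrix()
        Rc=Rw@T[:3,:3]; o=Rw@T[:3,3]+s['eef_pos']
    else: Rc=c['R'].T; o=-Rc@c['t']
    return K,Rc,o
def plane(C,px,z):
    K,Rc,o=C; px=np.atleast_2d(np.asarray(px,float))
    d=(Rc@np.linalg.inv(K)@np.c_[px,np.ones(len(px))].T).T
    return (o+d*((z-o[2])/d[:,2])[:,None])[:,:2]
def shot(n,f):
    s=state(); C=cam(n,s); im=get_image(n)[:,:,::-1].copy(); cv2.imwrite('pics/'+f,im); return im,C
def comps(mask,amin):
    n,l,st,ce=cv2.connectedComponentsWithStats(mask.astype(np.uint8))
    return [(l==i,st[i],ce[i]) for i in range(1,n) if st[i][4]>=amin]
E
python3 - <<'E'
from h import *
P={'scene':dict(bottle=(168,182),svial=(206,207),wide=(252,232),carton=(215,160),narrow=(265,181),lvial=(298,202)),
 'side':dict(svial=(251,192),wide=(249,222),carton=(304,160),narrow=(309,196),lvial=(305,229),sq=(222,295),sr=(272,291),ob=(221,344),lr=(275,339))}
for n in P:
    C=cam(n)
    for k,p in P[n].items(): print(n,k,plane(C,p,.008 if len(k)==2 else 0)[0].round(3))
    im=cv2.imread(f'pics/{n}0.png').astype(int); b,g,r=im[...,0],im[...,1],im[...,2]
    m=max(comps((b>120)&(b>r+80)&(b>g+40),500),key=lambda t:t[1][4])[0].astype(np.uint8)
    c=max(cv2.findContours(m,0,1)[0],key=cv2.contourArea)[:,0]
    print(n,cv2.minAreaRect(plane(C,c,.015).astype(np.float32)))
E
```

```text
scene bottle [ 0.6   -0.346]
scene svial [ 0.603 -0.202]
scene wide [ 0.595 -0.064]
scene carton [ 0.455 -0.347]
scene narrow [ 0.436 -0.186]
scene lvial [ 0.446 -0.07 ]
scene ((0.5662994384765625, 0.20402052998542786), (0.25013482570648193, 0.24948610365390778), 8.074357986450195)
side svial [ 0.607 -0.2  ]
side wide [ 0.598 -0.082]
side carton [ 0.455 -0.355]
side narrow [ 0.436 -0.192]
side lvial [ 0.444 -0.066]
side sq [0.631 0.152]
side sr [0.516 0.134]
side ob [0.613 0.269]
side lr [0.5  0.25]
side ((0.5640479922294617, 0.20832231640815735), (0.2419855296611786, 0.24293428659439087), 6.826650619506836)
```

Request:
play_rows(deltas=[{"dp": [0.16,-0.06,0],"rot": [0,0,0],"grip": 0.085},{"dp": [0.16,-0.06,0],"rot": [0,0,0],"grip": 0.085},{"dp": [0.16,-0.06,0],"rot": [0,0,0],"grip": 0.085},{"dp": [0.16,-0.06,0],"rot": [0,0,0],"grip": 0.085},{"dp": [0.16,-0.06,0],"rot": [0,0,0],"grip": 0.085},{"dp": [0.16,-0.06,0],"rot": [0,0,0],"grip": 0.085},{"dp": [0.16,-0.06,0],"rot": [0,0,0],"grip": 0.085}])

```text
clock: 0.85
eef_pos: [0.5654, 0.1587, 0.2311]
eef_rot: [0.708, 0.707, -0.0, 0.0]
contact_force: [-0.1, -0.2, -1.0]
gripper_width: 0.085
grasp_force: 0.0
```

Run:
```python
from h import *
s=state();print(s['eef_pos'],s['clock'])
im,C=shot('wrist','w_tray.png'); np.save('C_tray.npy',np.array(C,dtype=object),allow_pickle=True)
```

```text
[0.56537007 0.15871748 0.2311206 ] 0.85Traceback (most recent call last):
  File "<stdin>", line 3, in <module>
ValueError: could not broadcast input array from shape (3,3) into shape (3,)
```

View pics/w_tray.png

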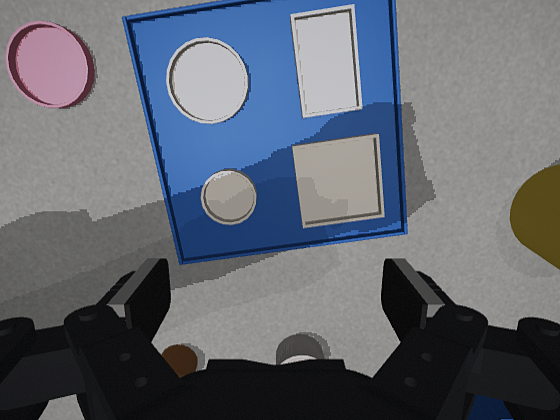

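Request:
play_rows(deltas=[{"dp": [-0.36,0.04,0],"rot": [0,0,0],"grip": 0.085},{"dp": [-0.36,0.04,0],"rot": [0,0,0],"grip": 0.085},{"dp": [-0.36,0.04,0],"rot": [0,0,0],"grip": 0.085},{"dp": [-0.36,0.04,0],"rot": [0,0,0],"grip": 0.085},{"dp": [-0.36,0.04,0],"rot": [0,0,0],"grip": 0.085},{"dp": [-0.36,0.04,0],"rot": [0,0,0],"grip": 0.085},{"dp": [-0.36,0.04,0],"rot": [0,0,0],"grip": 0.085},{"dp": [-0.36,0.04,0],"rot": [0,0,0],"grip": 0.085},{"dp": [-0.36,0.04,0],"rot": [0,0,0],"grip": 0.085},{"dp": [-0.36,0.04,0],"rot": [0,0,0],"grip": 0.085},{"dp": [-0.36,0.04,0],"rot": [0,0,0],"grip": 0.085},{"dp": [-0.36,0.04,0],"rot": [0,0,0],"grip": 0.085}])

```text
clock: 2.1
eef_pos: [0.6051, -0.1988, 0.2314]
eef_rot: [0.707, 0.708, 0.0, -0.0]
contact_force: [0.7, -0.2, 0.0]
gripper_width: 0.0851
grasp_force: 0.0
```

Run:
```python
from h import *
s=state();print(s['eef_pos'],s['clock'])
im,C=shot('wrist','w_A.png'); np.save('C_A.npy',np.array(C,dtype=object),allow_pickle=True)
```

```text
[ 0.60512963 -0.19881032  0.23140241] 2.1Traceback (most recent call last):
  File "<stdin>", line 3, in <module>
ValueError: could not broadcast input array from shape (3,3) into shape (3,)
```

View pics/w_A.png

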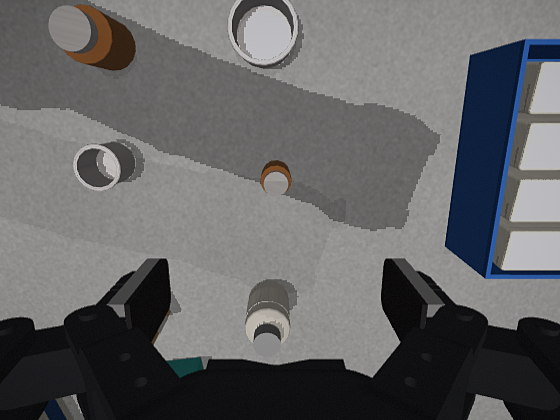

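Request:
play_rows(deltas=[{"dp": [-0.17,-0.07,0],"rot": [0,0,0],"grip": 0.085},{"dp": [-0.17,-0.07,0],"rot": [0,0,0],"grip": 0.085},{"dp": [-0.17,-0.07,0],"rot": [0,0,0],"grip": 0.085},{"dp": [-0.17,-0.07,0],"rot": [0,0,0],"grip": 0.085},{"dp": [-0.17,-0.07,0],"rot": [0,0,0],"grip": 0.085},{"dp": [-0.17,-0.07,0],"rot": [0,0,0],"grip": 0.085},{"dp": [-0.17,-0.07,0],"rot": [0,0,0],"grip": 0.085}])

```text
clock: 2.85
eef_pos: [0.5358, -0.3685, 0.2313]
eef_rot: [0.706, 0.708, 0.0, -0.0]
contact_force: [1.0, 0.4, 0.7]
gripper_width: 0.0851
grasp_force: 0.0
```

Run:
```python
from h import *
s=state();print(s['eef_pos'],s['clock'])
im,C=shot('wrist','w_B.png'); np.save('C_B.npy',np.array(C,dtype=object),allow_pickle=True)
```

```text
[ 0.53583895 -0.36851638  0.23131447] 2.85Traceback (most recent call last):
  File "<stdin>", line 3, in <module>
ValueError: could not broadcast input array from shape (3,3) into shape (3,)
```

View pics/w_B.png

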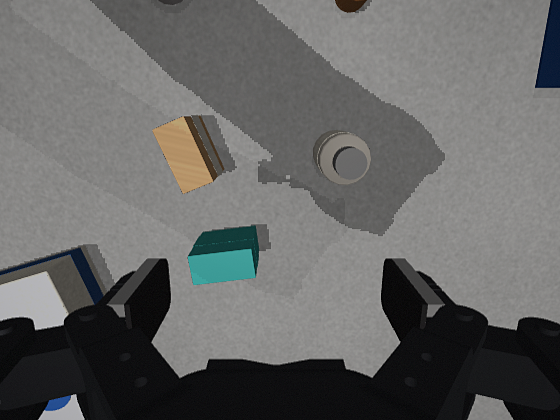

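The tray view shows the large round dish at (208,81), the oblong dish at (326,61), the small round dish at (229,197) and the square dish at (338,181). View A shows the small vial's cap at (276,183) and the wide gallipot's rim at (264,30). View B shows the carton's top with corners at about (153,129), (188,115), (215,180) and (184,193), and the bottle's cap at (350,163).

Run:
```python
from h import *
def S(p,q): return dict(eef_pos=np.array(p),eef_rot=q)
Ct=cam('wrist',S([0.56537,0.15872,0.23112],[0.708,0.707,0,0]))
Ca=cam('wrist',S([0.60513,-0.19881,0.23140],[0.707,0.708,0,0]))
Cb=cam('wrist',S([0.53584,-0.36852,0.23131],[0.706,0.708,0,0]))
im=cv2.imread('pics/w_tray.png').astype(int);b,g,r=im[...,0],im[...,1],im[...,2]
m=(b>r+30)&(b>g+20); 
lab=max(comps(m,2000),key=lambda t:t[1][4])[0].astype(np.uint8)
cs,h=cv2.findContours(lab,cv2.RETR_CCOMP,1)
o=max(cs,key=cv2.contourArea)[:,0]; 
w=plane(Ct,o,.015).astype(np.float32); print('tray',cv2.minAreaRect(w), w.min(0),w.max(0))
for c,hh in zip(cs,h[0]):
    if hh[3]>=0 and cv2.contourArea(c)>1000:
        w=plane(Ct,c[:,0],.018).astype(np.float32); print('dish',np.round(cv2.minAreaRect(w)[0],4),np.round(cv2.minAreaRect(w)[1],4),round(cv2.minAreaRect(w)[2],1))
im=cv2.imread('pics/w_B.png').astype(int);b,g,r=im[...,0],im[...,1],im[...,2]
for l,st,ce in comps((r>170)&(r>b+50),300):
    c=max(cv2.findContours(l.astype(np.uint8),0,1)[0],key=cv2.contourArea)[:,0]
    print('carton',st,cv2.minAreaRect(plane(Cb,c,.07).astype(np.float32)))
def circ(f,C,z,win):
    x0,y0,x1,y1=win; gy=cv2.resize(cv2.cvtColor(cv2.imread(f),6)[y0:y1,x0:x1],None,fx=4,fy=4,interpolation=2)
    k=cv2.HoughCircles(gy,cv2.HOUGH_GRADIENT_ALT,1,20,param1=150,param2=.6,minRadius=32)
    for q in (k[0] if k is not None else []):
        p=q[:2]/4+[x0-.4,y0-.4]; e=np.array([q[2]/4,0]); P=plane(C,[p-e,p,p+e],z); print(f,p,q[2]/4,P[1].round(4),'diam',(np.linalg.norm(P[2]-P[0])).round(4))
circ('pics/w_B.png',Cb,.087,(300,115,390,205))
circ('pics/w_A.png',Ca,.055,(245,145,305,210))
circ('pics/w_A.png',Ca,.042,(215,0,315,85))
circ('pics/wrist0.png',cam('wrist',S([.62462,0,.23064],[.70709,.70713,-.00048,-.00042])),.042,(200,195,290,285))
```

```text
tray ((0.5647894144058228, 0.20296448469161987), (0.24907943606376648, 0.24903753399848938), 8.184487342834473) [0.4244223  0.06290541] [0.705266   0.32148746]
dish [0.5165 0.1388] [0.0605 0.0589] 89.2
dish [0.6296 0.1545] [0.0887 0.0899] 8.2
dish [0.5    0.2515] [0.0784 0.0789] 43.2
dish [0.613  0.2676] [0.0609 0.0941] 8.3
carton [ 153  117   60   76 2337] ((0.4562317132949829, -0.33986979722976685), (0.028874728828668594, 0.05906781181693077), 22.241924285888672)
pics/w_B.png [348.6 162.1] 17.062677 [ 0.5945 -0.3427] diam 0.0276
pics/w_A.png [274.1 183.1] 12.896871 [ 0.6035 -0.1969] diam 0.0236
pics/w_A.png [267.1   28.85] 38.4892 [ 0.5974 -0.0654] diam 0.0657
pics/w_A.png [260.1  27.1] 34.092155 [ 0.5914 -0.0641] diam 0.0581
pics/w_A.png [267.1   28.85] 23.185051 [ 0.5974 -0.0654] diam 0.0396
pics/wrist0.png [242.85 242.35] 27.995714 [ 0.5916 -0.0604] diam 0.0556
pics/wrist0.png [247.6  234.35] 21.56471 [ 0.5965 -0.052 ] diam 0.0425
pics/wrist0.png [247.6  234.35] 17.923574 [ 0.5965 -0.052 ] diam 0.0354
pics/wrist0.png [242.85 242.35] 24.975243 [ 0.5916 -0.0604] diam 0.0496
```

```bash
cat > go.py <<'E'
import sys,numpy as np
# cmd x y z yaw -> list of targets x,y,z,yaw ; tool x=(-s,c), y=(c,s), z down
a=[list(map(float,v.split(','))) for v in sys.argv[1:]]
for p,q in zip(a,a[1:]):
    t=np.radians(p[3]);d=np.array(q)-p
    print(q,'dp',np.round([-np.sin(t)*d[0]+np.cos(t)*d[1],np.cos(t)*d[0]+np.sin(t)*d[1],-d[2]],4).tolist(),'rotz',round(-d[3],1))
E
python3 go.py .5346,-.370,.2306,0 .4562,-.3399,.03,22.2 .613,.2676,.23,8.2
```

```text
[0.4562, -0.3399, 0.03, 22.2] dp [0.0301, -0.0784, 0.2006] rotz -22.2
[0.613, 0.2676, 0.23, 8.2] dp [0.5032, 0.3747, -0.2] rotz 14.0
```

Request:
play_rows(deltas=[{"dp": [0.03,-0.0785,0],"rot": [0,0,-22.2],"grip": 0.085},{"dp": [0.03,-0.0785,0],"rot": [0,0,-22.2],"grip": 0.085},{"dp": [0.03,-0.0785,0],"rot": [0,0,-22.2],"grip": 0.085},{"dp": [0.03,-0.0785,0],"rot": [0,0,-22.2],"grip": 0.085},{"dp": [0.03,-0.0785,0.04],"rot": [0,0,-22.2],"grip": 0.085},{"dp": [0.03,-0.0785,0.08],"rot": [0,0,-22.2],"grip": 0.085},{"dp": [0.03,-0.0785,0.12],"rot": [0,0,-22.2],"grip": 0.085},{"dp": [0.03,-0.0785,0.15],"rot": [0,0,-22.2],"grip": 0.085},{"dp": [0.03,-0.0785,0.18],"rot": [0,0,-22.2],"grip": 0.085},{"dp": [0.03,-0.0785,0.2],"rot": [0,0,-22.2],"grip": 0.085},{"dp": [0.03,-0.0785,0.2],"rot": [0,0,-22.2],"grip": 0.085}])

```text
clock: 4.0
eef_pos: [0.4561, -0.3386, 0.0287]
eef_rot: [0.558, 0.83, 0.0, -0.002]
contact_force: [-0.3, -0.0, 0.7]
gripper_width: 0.0852
grasp_force: 0.0
```

Request:
play_rows(deltas=[{"dp": [0,0,0],"rot": [0,0,0],"grip": 0.02},{"dp": [0,0,0],"rot": [0,0,0],"grip": 0.02},{"dp": [0,0,0],"rot": [0,0,0],"grip": 0.02},{"dp": [0,0,0],"rot": [0,0,0],"grip": 0.02},{"dp": [0,0,0],"rot": [0,0,0],"grip": 0.02},{"dp": [0,0,0],"rot": [0,0,0],"grip": 0.02},{"dp": [0,0,0],"rot": [0,0,0],"grip": 0.02},{"dp": [0,0,0],"rot": [0,0,0],"grip": 0.02}])

```text
clock: 4.8
eef_pos: [0.457, -0.3403, 0.0323]
eef_rot: [0.558, 0.83, 0.0, 0.001]
contact_force: [-1.2, 1.8, 8.2]
gripper_width: 0.0292
grasp_force: 59.1
```

Request:
play_rows(deltas=[{"dp": [0,0,-0.02],"rot": [0,0,0],"grip": 0.02},{"dp": [0,0,-0.06],"rot": [0,0,0],"grip": 0.02},{"dp": [0,0,-0.1],"rot": [0,0,0],"grip": 0.02},{"dp": [0,0,-0.15],"rot": [0,0,0],"grip": 0.02},{"dp": [0,0,-0.2],"rot": [0,0,0],"grip": 0.02},{"dp": [0.036,0.027,-0.2],"rot": [0,0,0],"grip": 0.02},{"dp": [0.072,0.054,-0.2],"rot": [0,0,0],"grip": 0.02},{"dp": [0.108,0.08,-0.2],"rot": [0,0,0],"grip": 0.02},{"dp": [0.144,0.107,-0.2],"rot": [0,0,0],"grip": 0.02},{"dp": [0.18,0.134,-0.2],"rot": [0,0,0],"grip": 0.02},{"dp": [0.216,0.161,-0.2],"rot": [0,0,0],"grip": 0.02},{"dp": [0.2515,0.1875,-0.2],"rot": [0,0,0],"grip": 0.02}])

```text
clock: 6.0
eef_pos: [0.5352, -0.0345, 0.232]
eef_rot: [0.558, 0.83, 0.0, 0.0]
contact_force: [0.7, -0.8, -0.2]
gripper_width: 0.0293
grasp_force: 59.3
```

Request:
play_rows(deltas=[{"dp": [0.036,0.027,0],"rot": [0,0,2],"grip": 0.02},{"dp": [0.072,0.054,0],"rot": [0,0,4],"grip": 0.02},{"dp": [0.108,0.08,0],"rot": [0,0,6],"grip": 0.02},{"dp": [0.144,0.107,0],"rot": [0,0,8],"grip": 0.02},{"dp": [0.18,0.134,0],"rot": [0,0,10],"grip": 0.02},{"dp": [0.216,0.161,0],"rot": [0,0,12],"grip": 0.02},{"dp": [0.2515,0.1875,0],"rot": [0,0,14],"grip": 0.02},{"dp": [0.2515,0.1875,0],"rot": [0,0,14],"grip": 0.02},{"dp": [0.2515,0.1875,0],"rot": [0,0,14],"grip": 0.02}])

```text
clock: 6.9
eef_pos: [0.6133, 0.2684, 0.2311]
eef_rot: [0.654, 0.756, -0.0, -0.0]
contact_force: [0.6, -0.9, -0.8]
gripper_width: 0.0293
grasp_force: 59.4
```

Run:
```python
from h import *
s=state();print(s['eef_pos'],s['eef_rot'],s['gripper_width'],s['grasp_force'],s['contact_force'])
```

```text
[0.61333004 0.26837231 0.23113929] [ 6.54170137e-01  7.56347411e-01 -1.36429118e-04 -8.24204164e-05] 0.029309561823888372 59.38478171825409 [ 0.58494886 -0.92038067 -0.75706613]
```

Request:
play_rows(deltas=[{"dp": [0,0,0.04],"rot": [0,0,0],"grip": 0.02},{"dp": [0,0,0.08],"rot": [0,0,0],"grip": 0.02},{"dp": [0,0,0.12],"rot": [0,0,0],"grip": 0.02},{"dp": [0,0,0.15],"rot": [0,0,0],"grip": 0.02},{"dp": [0,0,0.17],"rot": [0,0,0],"grip": 0.02},{"dp": [0,0,0.18],"rot": [0,0,0],"grip": 0.02},{"dp": [0,0,0.185],"rot": [0,0,0],"grip": 0.02},{"dp": [0,0,0.189],"rot": [0,0,0],"grip": 0.02},{"dp": [0,0,0.191],"rot": [0,0,0],"grip": 0.02},{"dp": [0,0,0.192],"rot": [0,0,0],"grip": 0.02},{"dp": [0,0,0.192],"rot": [0,0,0],"grip": 0.02}])

```text
clock: 8.0
eef_pos: [0.6138, 0.2675, 0.0397]
eef_rot: [0.655, 0.756, 0.0, 0.0]
contact_force: [0.6, -0.1, -0.5]
gripper_width: 0.0294
grasp_force: 59.4
```

Request:
play_rows(deltas=[{"dp": [0,0,0.001],"rot": [0,0,0],"grip": 0.02},{"dp": [0,0,0.002],"rot": [0,0,0],"grip": 0.02},{"dp": [0,0,0.002],"rot": [0,0,0],"grip": 0.02}])

```text
clock: 8.3
eef_pos: [0.6139, 0.2676, 0.0393]
eef_rot: [0.655, 0.756, 0.0, 0.0]
contact_force: [-10.3, -4.4, 26.0]
gripper_width: 0.0295
grasp_force: 62.6
```

Request:
play_rows(deltas=[{"dp": [0,0,-0.001],"rot": [0,0,0],"grip": 0.03},{"dp": [0,0,-0.001],"rot": [0,0,0],"grip": 0.04},{"dp": [0,0,-0.001],"rot": [0,0,0],"grip": 0.06},{"dp": [0,0,-0.001],"rot": [0,0,0],"grip": 0.065},{"dp": [0,0,-0.001],"rot": [0,0,0],"grip": 0.065},{"dp": [0,0,-0.03],"rot": [0,0,0],"grip": 0.065},{"dp": [0,0,-0.08],"rot": [0,0,0],"grip": 0.065},{"dp": [0,0,-0.13],"rot": [0,0,0],"grip": 0.065},{"dp": [0,0,-0.194],"rot": [0,0,0],"grip": 0.065},{"dp": [0,0,-0.194],"rot": [0,0,0],"grip": 0.085},{"dp": [0,0,-0.194],"rot": [0,0,0],"grip": 0.085}])

```text
clock: 9.4
eef_pos: [0.6146, 0.2679, 0.234]
eef_rot: [0.655, 0.756, 0.002, 0.001]
contact_force: [0.2, 0.0, -0.7]
gripper_width: 0.0849
grasp_force: 0.0
```

```bash
python3 - <<'E'
from h import *
im,C=shot('scene','s1.png'); s=state(); print(s['eef_pos'],s['eef_rot'])
cv2.imwrite('pics/s1c.png',cv2.resize(im[200:360,220:480],None,fx=2,fy=2))
E
python3 go.py .613,.2676,.2306,8.2 .5945,-.3427,.2306,0 .500,.2515,.23,0;  python3 go.py .500,.2515,.2306,0 .6035,-.1969,.23,0 .5165,.1388,.23,0 .592,-.0625,.23,8.2 .6296,.1545,.2306,8.2
```

```text
[0.61382766 0.26745847 0.23171292] [6.54763831e-01 7.55833288e-01 5.27872541e-04 2.95306176e-04]
[0.5945, -0.3427, 0.2306, 0.0] dp [-0.6014, -0.1054, -0.0] rotz 8.2
[0.5, 0.2515, 0.23, 0.0] dp [0.5942, -0.0945, 0.0006] rotz -0.0
[0.6035, -0.1969, 0.23, 0.0] dp [-0.4484, 0.1035, 0.0006] rotz -0.0
[0.5165, 0.1388, 0.23, 0.0] dp [0.3357, -0.087, -0.0] rotz -0.0
[0.592, -0.0625, 0.23, 8.2] dp [-0.2013, 0.0755, -0.0] rotz -8.2
[0.6296, 0.1545, 0.2306, 8.2] dp [0.2094, 0.0682, -0.0006] rotz -0.0
```

View pics/s1c.png

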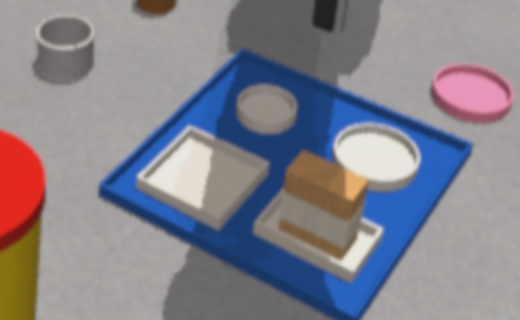

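The carton stands upright in the middle of the oblong dish, at crop (325,205). The wide gallipot is next.

Request:
play_rows(deltas=[{"dp": [-0.046,-0.01,0],"rot": [0,0,0],"grip": 0.085},{"dp": [-0.093,-0.02,0],"rot": [0,0,0],"grip": 0.085},{"dp": [-0.139,-0.03,0],"rot": [0,0,0],"grip": 0.085},{"dp": [-0.185,-0.04,0],"rot": [0,0,0],"grip": 0.085},{"dp": [-0.232,-0.05,0],"rot": [0,0,0],"grip": 0.085},{"dp": [-0.278,-0.06,0],"rot": [0,0,0],"grip": 0.085},{"dp": [-0.3237,-0.0679,0],"rot": [0,0,0],"grip": 0.085},{"dp": [-0.3237,-0.0679,0.03],"rot": [0,0,0],"grip": 0.085},{"dp": [-0.3237,-0.0679,0.07],"rot": [0,0,0],"grip": 0.085},{"dp": [-0.3237,-0.0679,0.1],"rot": [0,0,0],"grip": 0.085},{"dp": [-0.3237,-0.0679,0.1],"rot": [0,0,0],"grip": 0.085}])

```text
clock: 10.55
eef_pos: [0.5894, -0.0625, 0.126]
eef_rot: [0.655, 0.756, -0.003, -0.004]
contact_force: [-0.1, 0.2, -0.3]
gripper_width: 0.0852
grasp_force: 0.0
```

Run:
```python
from h import *
s=state(); print(s['eef_pos'],s['eef_rot'])
im,C=shot('wrist','w2.png')
```

```text
[ 0.5893958  -0.06251141  0.12599754] [ 0.65472711  0.75585243 -0.00265108 -0.003534  ]
```

View pics/w2.png

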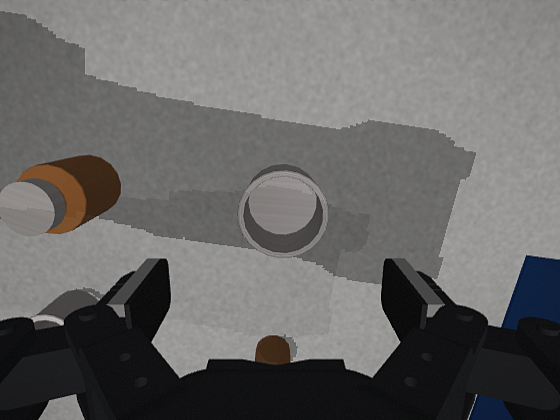

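The gallipot's rim spans columns 238–328 and rows 171–258, so its centre is near (283,214), between the fingers.

Run:
```python
from h import *
C=cam('wrist',dict(eef_pos=np.array([.5894,-.0625,.126]),eef_rot=[.6547,.7559,-.0027,-.0035]))
print(plane(C,[(283,214),(238,214),(328,214),(283,171),(283,258)],.042))
```

```text
[[ 0.59330853 -0.06220688]
 [ 0.56371483 -0.06655131]
 [ 0.62283747 -0.05787196]
 [ 0.58903987 -0.03373137]
 [ 0.59797144 -0.09331241]]
```

Request:
play_rows(deltas=[{"dp": [0,0.001,0.03],"rot": [0,0,0],"grip": 0.085},{"dp": [0,0.001,0.06],"rot": [0,0,0],"grip": 0.085},{"dp": [0,0.001,0.09],"rot": [0,0,0],"grip": 0.085},{"dp": [0,0.001,0.11],"rot": [0,0,0],"grip": 0.085},{"dp": [0,0.001,0.1185],"rot": [0,0,0],"grip": 0.085},{"dp": [0,0.001,0.1185],"rot": [0,0,0],"grip": 0.085},{"dp": [0,0.001,0.1185],"rot": [0,0,0],"grip": 0.045},{"dp": [0,0.001,0.1185],"rot": [0,0,0],"grip": 0.045},{"dp": [0,0.001,0.1185],"rot": [0,0,0],"grip": 0.045},{"dp": [0,0.001,0.1185],"rot": [0,0,0],"grip": 0.045},{"dp": [0,0.001,0.1185],"rot": [0,0,0],"grip": 0.045},{"dp": [0,0.001,0.1185],"rot": [0,0,0],"grip": 0.045}])

```text
clock: 11.8
eef_pos: [0.5945, -0.0626, 0.0148]
eef_rot: [0.655, 0.756, 0.001, 0.001]
contact_force: [-4.3, -0.0, 16.9]
gripper_width: 0.0569
grasp_force: 60.9
```

```bash
python3 go.py .593,-.0625,.012,8.2 .6296,.1545,.112,8.2
```

```text
[0.6296, 0.1545, 0.112, 8.2] dp [0.2096, 0.0672, -0.1] rotz -0.0
```

Request:
play_rows(deltas=[{"dp": [0,0,-0.02],"rot": [0,0,0],"grip": 0.045},{"dp": [0,0,-0.06],"rot": [0,0,0],"grip": 0.045},{"dp": [0,0,-0.1],"rot": [0,0,0],"grip": 0.045},{"dp": [0.035,0.011,-0.1],"rot": [0,0,0],"grip": 0.045},{"dp": [0.07,0.022,-0.1],"rot": [0,0,0],"grip": 0.045},{"dp": [0.105,0.034,-0.1],"rot": [0,0,0],"grip": 0.045},{"dp": [0.14,0.045,-0.1],"rot": [0,0,0],"grip": 0.045},{"dp": [0.175,0.056,-0.1],"rot": [0,0,0],"grip": 0.045},{"dp": [0.2095,0.067,-0.1],"rot": [0,0,0],"grip": 0.045},{"dp": [0.2095,0.067,-0.08],"rot": [0,0,0],"grip": 0.045},{"dp": [0.2095,0.067,-0.05],"rot": [0,0,0],"grip": 0.045},{"dp": [0.2095,0.067,-0.05],"rot": [0,0,0],"grip": 0.045}])

```text
clock: 13.0
eef_pos: [0.6281, 0.154, 0.0602]
eef_rot: [0.655, 0.756, -0.002, -0.001]
contact_force: [-0.1, -0.7, -1.6]
gripper_width: 0.0569
grasp_force: 64.3
```

Request:
play_rows(deltas=[{"dp": [0,0,0.02],"rot": [0,0,0],"grip": 0.045},{"dp": [0,0,0.03],"rot": [0,0,0],"grip": 0.045},{"dp": [0,0,0.036],"rot": [0,0,0],"grip": 0.045},{"dp": [0,0,0.039],"rot": [0,0,0],"grip": 0.045},{"dp": [0,0,0.04],"rot": [0,0,0],"grip": 0.045},{"dp": [0,0,0.04],"rot": [0,0,0],"grip": 0.045}])

```text
clock: 13.6
eef_pos: [0.6303, 0.1544, 0.0233]
eef_rot: [0.655, 0.756, 0.0, 0.0]
contact_force: [0.6, 0.2, -1.5]
gripper_width: 0.0567
grasp_force: 64.3
```

Request:
play_rows(deltas=[{"dp": [0,0,0.001],"rot": [0,0,0],"grip": 0.045},{"dp": [0,0,0.002],"rot": [0,0,0],"grip": 0.045},{"dp": [0,0,0.002],"rot": [0,0,0],"grip": 0.045}])

```text
clock: 13.9
eef_pos: [0.6303, 0.1545, 0.0219]
eef_rot: [0.655, 0.756, 0.0, 0.0]
contact_force: [-5.5, -2.3, 12.9]
gripper_width: 0.0566
grasp_force: 65.7
```

Request:
play_rows(deltas=[{"dp": [0,0,-0.001],"rot": [0,0,0],"grip": 0.058},{"dp": [0,0,-0.001],"rot": [0,0,0],"grip": 0.07},{"dp": [0,0,-0.001],"rot": [0,0,0],"grip": 0.085},{"dp": [0,0,-0.001],"rot": [0,0,0],"grip": 0.085},{"dp": [0,0,-0.001],"rot": [0,0,0],"grip": 0.085},{"dp": [0,0,-0.02],"rot": [0,0,0],"grip": 0.085},{"dp": [0,0,-0.06],"rot": [0,0,0],"grip": 0.085},{"dp": [0,0,-0.11],"rot": [0,0,0],"grip": 0.085},{"dp": [0,0,-0.16],"rot": [0,0,0],"grip": 0.085},{"dp": [0,0,-0.21],"rot": [0,0,0],"grip": 0.085},{"dp": [0,0,-0.21],"rot": [0,0,0],"grip": 0.085}])

```text
clock: 15.0
eef_pos: [0.6326, 0.1552, 0.2383]
eef_rot: [0.655, 0.756, 0.004, 0.003]
contact_force: [-0.8, 0.2, -0.3]
gripper_width: 0.0851
grasp_force: 0.0
```

```bash
python3 go.py .6298,.1545,.23,8.2 .6035,-.1969,.11,8.2 .5165,.1388,.11,8.2 .5945,-.3427,.23,8.2 .5,.2515,.23,8.2
```

```text
[0.6035, -0.1969, 0.11, 8.2] dp [-0.3441, -0.0762, 0.12] rotz -0.0
[0.5165, 0.1388, 0.11, 8.2] dp [0.3447, -0.0382, -0.0] rotz -0.0
[0.5945, -0.3427, 0.23, 8.2] dp [-0.4877, 0.0085, -0.12] rotz -0.0
[0.5, 0.2515, 0.23, 8.2] dp [0.6016, -0.0088, -0.0] rotz -0.0
```

Request:
play_rows(deltas=[{"dp": [-0.045,-0.01,0],"rot": [0,0,0],"grip": 0.085},{"dp": [-0.09,-0.02,0],"rot": [0,0,0],"grip": 0.085},{"dp": [-0.135,-0.03,0],"rot": [0,0,0],"grip": 0.085},{"dp": [-0.18,-0.04,0],"rot": [0,0,0],"grip": 0.085},{"dp": [-0.225,-0.05,0],"rot": [0,0,0],"grip": 0.085},{"dp": [-0.27,-0.06,0],"rot": [0,0,0],"grip": 0.085},{"dp": [-0.315,-0.07,0],"rot": [0,0,0],"grip": 0.085},{"dp": [-0.344,-0.076,0.02],"rot": [0,0,0],"grip": 0.085},{"dp": [-0.344,-0.076,0.06],"rot": [0,0,0],"grip": 0.085},{"dp": [-0.344,-0.076,0.1],"rot": [0,0,0],"grip": 0.085},{"dp": [-0.344,-0.076,0.12],"rot": [0,0,0],"grip": 0.085},{"dp": [-0.344,-0.076,0.12],"rot": [0,0,0],"grip": 0.085}])

```text
clock: 16.2
eef_pos: [0.6022, -0.1965, 0.1078]
eef_rot: [0.655, 0.756, -0.001, -0.002]
contact_force: [-0.5, -0.2, 0.2]
gripper_width: 0.085
grasp_force: 0.0
```

Run:
```python
from h import *
s=state(); print(s['eef_pos'],s['eef_rot'])
im,C=shot('wrist','w3.png')
g=cv2.resize(cv2.cvtColor(im,6)[120:320,190:370],None,fx=4,fy=4,interpolation=2)
k=cv2.HoughCircles(g,cv2.HOUGH_GRADIENT_ALT,1,20,param1=150,param2=.6,minRadius=40)
for q in (k[0] if k is not None else []): print(q[:2]/4+[190,120],q[2]/4,plane(C,q[:2]/4+[190,120],.055))
cv2.imwrite('pics/w3c.png',im[60:360,120:440])
im,C=shot('scene','s3.png')
cv2.imwrite('pics/s3c.png',cv2.resize(im[200:360,220:480],None,fx=2,fy=2))
```

```text
[ 0.60219116 -0.19650997  0.10778294] [ 0.65474117  0.75584912 -0.00107753 -0.00222337]
[282.5 230. ] 18.05452 [[ 0.60573797 -0.19687009]]
```

View pics/w3c.png

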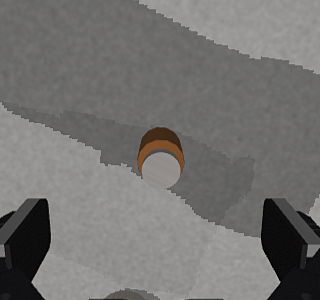

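View pics/s3c.png

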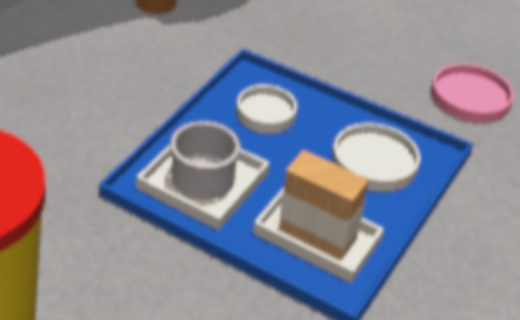

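The gallipot stands in the square dish, at crop (205,160), and the carton still stands in its own. The small vial's cap is at (282,230) in the wrist picture, between the fingers.

Request:
play_rows(deltas=[{"dp": [0,0.0015,0.03],"rot": [0,0,0],"grip": 0.085},{"dp": [0,0.0015,0.06],"rot": [0,0,0],"grip": 0.085},{"dp": [0,0.0015,0.08],"rot": [0,0,0],"grip": 0.085},{"dp": [0,0.0015,0.093],"rot": [0,0,0],"grip": 0.085},{"dp": [0,0.0015,0.098],"rot": [0,0,0],"grip": 0.085},{"dp": [0,0.0015,0.098],"rot": [0,0,0],"grip": 0.05},{"dp": [0,0.0015,0.098],"rot": [0,0,0],"grip": 0.02},{"dp": [0,0.0015,0.098],"rot": [0,0,0],"grip": 0.02},{"dp": [0,0.0015,0.098],"rot": [0,0,0],"grip": 0.02},{"dp": [0,0.0015,0.098],"rot": [0,0,0],"grip": 0.02},{"dp": [0,0.0015,0.098],"rot": [0,0,0],"grip": 0.02},{"dp": [0,0.0015,0.098],"rot": [0,0,0],"grip": 0.02}])

```text
clock: 17.5
eef_pos: [0.6058, -0.1968, 0.0139]
eef_rot: [0.655, 0.756, 0.0, 0.001]
contact_force: [-2.7, 0.8, 10.0]
gripper_width: 0.0282
grasp_force: 58.7
```

Request:
play_rows(deltas=[{"dp": [0,0,-0.02],"rot": [0,0,0],"grip": 0.02},{"dp": [0,0,-0.06],"rot": [0,0,0],"grip": 0.02},{"dp": [0,0,-0.12],"rot": [0,0,0],"grip": 0.02},{"dp": [0.043,-0.005,-0.12],"rot": [0,0,0],"grip": 0.02},{"dp": [0.086,-0.01,-0.12],"rot": [0,0,0],"grip": 0.02},{"dp": [0.129,-0.015,-0.12],"rot": [0,0,0],"grip": 0.02},{"dp": [0.172,-0.02,-0.12],"rot": [0,0,0],"grip": 0.02},{"dp": [0.215,-0.025,-0.12],"rot": [0,0,0],"grip": 0.02},{"dp": [0.258,-0.03,-0.12],"rot": [0,0,0],"grip": 0.02},{"dp": [0.301,-0.035,-0.12],"rot": [0,0,0],"grip": 0.02},{"dp": [0.345,-0.04,-0.12],"rot": [0,0,0],"grip": 0.02},{"dp": [0.345,-0.04,-0.12],"rot": [0,0,0],"grip": 0.02}])

```text
clock: 18.7
eef_pos: [0.5148, 0.1451, 0.1333]
eef_rot: [0.652, 0.758, 0.001, -0.001]
contact_force: [-0.9, -0.1, -0.6]
gripper_width: 0.0279
grasp_force: 59.3
```

Request:
play_rows(deltas=[{"dp": [0,0,0.02],"rot": [0,0,0],"grip": 0.02},{"dp": [0,0,0.05],"rot": [0,0,0],"grip": 0.02},{"dp": [0,0,0.08],"rot": [0,0,0],"grip": 0.02},{"dp": [0,0,0.095],"rot": [0,0,0],"grip": 0.02},{"dp": [0,0,0.103],"rot": [0,0,0],"grip": 0.02},{"dp": [0,0,0.107],"rot": [0,0,0],"grip": 0.02},{"dp": [0,0,0.109],"rot": [0,0,0],"grip": 0.02},{"dp": [0,0,0.11],"rot": [0,0,0],"grip": 0.02},{"dp": [0,0,0.11],"rot": [0,0,0],"grip": 0.02}])

```text
clock: 19.6
eef_pos: [0.5169, 0.1391, 0.0234]
eef_rot: [0.655, 0.756, 0.0, 0.0]
contact_force: [0.6, 0.5, -1.0]
gripper_width: 0.028
grasp_force: 59.3
```

Request:
play_rows(deltas=[{"dp": [0,0,0.001],"rot": [0,0,0],"grip": 0.02},{"dp": [0,0,0.002],"rot": [0,0,0],"grip": 0.02},{"dp": [0,0,0.002],"rot": [0,0,0],"grip": 0.02}])

```text
clock: 19.9
eef_pos: [0.5169, 0.1392, 0.0218]
eef_rot: [0.655, 0.756, 0.0, 0.0]
contact_force: [-6.2, -1.4, 18.6]
gripper_width: 0.0282
grasp_force: 61.4
```

Request:
play_rows(deltas=[{"dp": [0,0,-0.001],"rot": [0,0,0],"grip": 0.03},{"dp": [0,0,-0.001],"rot": [0,0,0],"grip": 0.04},{"dp": [0,0,-0.001],"rot": [0,0,0],"grip": 0.06},{"dp": [0,0,-0.001],"rot": [0,0,0],"grip": 0.07},{"dp": [0,0,-0.001],"rot": [0,0,0],"grip": 0.07},{"dp": [0,0,-0.02],"rot": [0,0,0],"grip": 0.07},{"dp": [0,0,-0.06],"rot": [0,0,0],"grip": 0.07},{"dp": [0,0,-0.11],"rot": [0,0,0],"grip": 0.07},{"dp": [0,0,-0.16],"rot": [0,0,0],"grip": 0.085},{"dp": [0,0,-0.21],"rot": [0,0,0],"grip": 0.085},{"dp": [0,0,-0.21],"rot": [0,0,0],"grip": 0.085}])

```text
clock: 21.0
eef_pos: [0.519, 0.1399, 0.2373]
eef_rot: [0.655, 0.756, 0.004, 0.003]
contact_force: [-0.1, -0.8, 0.1]
gripper_width: 0.085
grasp_force: 0.0
```

Request:
play_rows(deltas=[{"dp": [-0.045,0.001,0],"rot": [0,0,0],"grip": 0.085},{"dp": [-0.09,0.002,0],"rot": [0,0,0],"grip": 0.085},{"dp": [-0.135,0.003,0],"rot": [0,0,0],"grip": 0.085},{"dp": [-0.18,0.004,0],"rot": [0,0,0],"grip": 0.085},{"dp": [-0.225,0.005,0],"rot": [0,0,0],"grip": 0.085},{"dp": [-0.27,0.006,0],"rot": [0,0,0],"grip": 0.085},{"dp": [-0.315,0.006,0],"rot": [0,0,0],"grip": 0.085},{"dp": [-0.36,0.007,0],"rot": [0,0,0],"grip": 0.085},{"dp": [-0.405,0.008,0],"rot": [0,0,0],"grip": 0.085},{"dp": [-0.45,0.008,0],"rot": [0,0,0],"grip": 0.085},{"dp": [-0.4877,0.0085,0],"rot": [0,0,0],"grip": 0.085},{"dp": [-0.4877,0.0085,0],"rot": [0,0,0],"grip": 0.085}])

```text
clock: 22.2
eef_pos: [0.593, -0.3482, 0.2298]
eef_rot: [0.657, 0.754, -0.001, 0.0]
contact_force: [-0.8, -0.1, -1.4]
gripper_width: 0.0848
grasp_force: 0.0
```

Request:
play_rows(deltas=[{"dp": [0,0,0.03],"rot": [0,0,0],"grip": 0.085},{"dp": [0,0,0.06],"rot": [0,0,0],"grip": 0.085},{"dp": [0,0,0.08],"rot": [0,0,0],"grip": 0.085},{"dp": [0,0,0.08],"rot": [0,0,0],"grip": 0.085},{"dp": [0,0,0.08],"rot": [0,0,0],"grip": 0.085}])

```text
clock: 22.7
eef_pos: [0.5947, -0.3424, 0.1513]
eef_rot: [0.655, 0.756, -0.0, -0.0]
contact_force: [0.6, -0.7, 0.2]
gripper_width: 0.0846
grasp_force: 0.0
```

Run:
```python
from h import *
s=state(); print(s['eef_pos'],s['eef_rot'])
im,C=shot('wrist','w4.png')
g=cv2.resize(cv2.cvtColor(im,6)[120:320,190:370],None,fx=4,fy=4,interpolation=2)
k=cv2.HoughCircles(g,cv2.HOUGH_GRADIENT_ALT,1,20,param1=150,param2=.6,minRadius=40)
for q in (k[0] if k is not None else []): print(q[:2]/4+[190,120],q[2]/4,plane(C,q[:2]/4+[190,120],.087))
cv2.imwrite('pics/w4c.png',im[60:360,120:440])
im,C=shot('scene','s4.png')
cv2.imwrite('pics/s4c.png',cv2.resize(im[100:360,140:480],None,fx=2,fy=2))
```

```text
[ 0.59469116 -0.34235211  0.15125705] [ 6.54667327e-01  7.55917116e-01 -4.36418693e-05 -4.37554777e-05]
```

View pics/w4c.png

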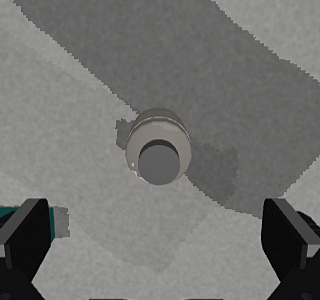

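View pics/s4c.png

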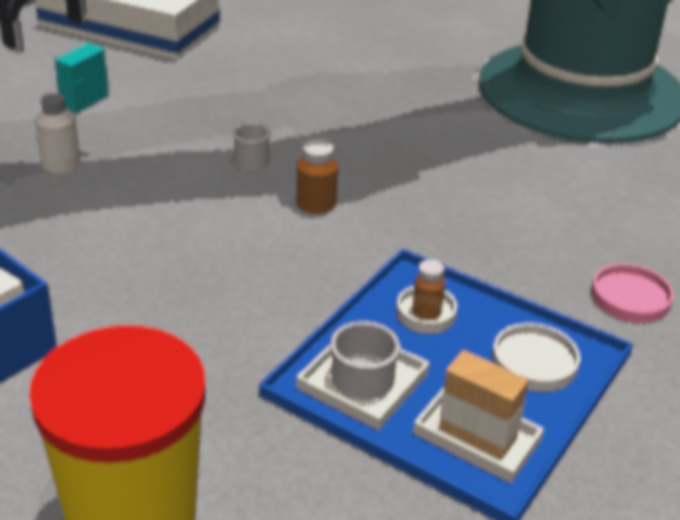

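The small vial, gallipot and carton all stand in their dishes, and the two look-alikes are untouched. The bottle's cap is at crop (159,164), full picture (279,224), centred between the fingers.

Request:
play_rows(deltas=[{"dp": [0,0.001,0.03],"rot": [0,0,0],"grip": 0.085},{"dp": [0,0.001,0.06],"rot": [0,0,0],"grip": 0.085},{"dp": [0,0.001,0.09],"rot": [0,0,0],"grip": 0.085},{"dp": [0,0.001,0.11],"rot": [0,0,0],"grip": 0.085},{"dp": [0,0.001,0.124],"rot": [0,0,0],"grip": 0.085},{"dp": [0,0.001,0.124],"rot": [0,0,0],"grip": 0.06},{"dp": [0,0.001,0.124],"rot": [0,0,0],"grip": 0.035},{"dp": [0,0.001,0.124],"rot": [0,0,0],"grip": 0.035},{"dp": [0,0.001,0.124],"rot": [0,0,0],"grip": 0.035},{"dp": [0,0.001,0.124],"rot": [0,0,0],"grip": 0.035},{"dp": [0,0.001,0.124],"rot": [0,0,0],"grip": 0.035},{"dp": [0,0.001,0.124],"rot": [0,0,0],"grip": 0.035}])

```text
clock: 24.0
eef_pos: [0.5964, -0.3428, 0.0287]
eef_rot: [0.655, 0.756, 0.0, 0.001]
contact_force: [-1.1, 0.0, 6.7]
gripper_width: 0.0443
grasp_force: 61.3
```

```bash
python3 go.py .5955,-.3427,.026,8.2 .5,.2515,.206,8.2
```

```text
[0.5, 0.2515, 0.206, 8.2] dp [0.6017, -0.0098, -0.18] rotz -0.0
```

Request:
play_rows(deltas=[{"dp": [0,0,-0.02],"rot": [0,0,0],"grip": 0.035},{"dp": [0,0,-0.06],"rot": [0,0,0],"grip": 0.035},{"dp": [0,0,-0.1],"rot": [0,0,0],"grip": 0.035},{"dp": [0,0,-0.15],"rot": [0,0,0],"grip": 0.035},{"dp": [0.02,0,-0.18],"rot": [0,0,0],"grip": 0.035},{"dp": [0.06,-0.001,-0.18],"rot": [0,0,0],"grip": 0.035},{"dp": [0.1,-0.002,-0.18],"rot": [0,0,0],"grip": 0.035},{"dp": [0.14,-0.003,-0.18],"rot": [0,0,0],"grip": 0.035},{"dp": [0.18,-0.003,-0.18],"rot": [0,0,0],"grip": 0.035},{"dp": [0.22,-0.004,-0.18],"rot": [0,0,0],"grip": 0.035},{"dp": [0.26,-0.005,-0.18],"rot": [0,0,0],"grip": 0.035},{"dp": [0.3,-0.005,-0.18],"rot": [0,0,0],"grip": 0.035}])

```text
clock: 25.2
eef_pos: [0.5475, -0.0446, 0.2081]
eef_rot: [0.655, 0.756, 0.001, 0.001]
contact_force: [0.6, 1.9, -0.4]
gripper_width: 0.0446
grasp_force: 61.5
```

Request:
play_rows(deltas=[{"dp": [0.04,-0.001,0],"rot": [0,0,0],"grip": 0.035},{"dp": [0.08,-0.001,0],"rot": [0,0,0],"grip": 0.035},{"dp": [0.12,-0.002,0],"rot": [0,0,0],"grip": 0.035},{"dp": [0.16,-0.003,0],"rot": [0,0,0],"grip": 0.035},{"dp": [0.2,-0.003,0],"rot": [0,0,0],"grip": 0.035},{"dp": [0.24,-0.004,0],"rot": [0,0,0],"grip": 0.035},{"dp": [0.28,-0.005,0],"rot": [0,0,0],"grip": 0.035},{"dp": [0.3015,-0.005,0],"rot": [0,0,0],"grip": 0.035},{"dp": [0.3015,-0.005,0],"rot": [0,0,0],"grip": 0.035},{"dp": [0.3015,-0.005,0],"rot": [0,0,0],"grip": 0.035}])

```text
clock: 26.2
eef_pos: [0.5, 0.2515, 0.2076]
eef_rot: [0.655, 0.756, 0.0, 0.0]
contact_force: [0.5, -0.5, -1.2]
gripper_width: 0.0446
grasp_force: 61.4
```

Request:
play_rows(deltas=[{"dp": [0,0,0.03],"rot": [0,0,0],"grip": 0.035},{"dp": [0,0,0.06],"rot": [0,0,0],"grip": 0.035},{"dp": [0,0,0.09],"rot": [0,0,0],"grip": 0.035},{"dp": [0,0,0.12],"rot": [0,0,0],"grip": 0.035},{"dp": [0,0,0.145],"rot": [0,0,0],"grip": 0.035},{"dp": [0,0,0.158],"rot": [0,0,0],"grip": 0.035},{"dp": [0,0,0.164],"rot": [0,0,0],"grip": 0.035},{"dp": [0,0,0.168],"rot": [0,0,0],"grip": 0.035},{"dp": [0,0,0.17],"rot": [0,0,0],"grip": 0.035},{"dp": [0,0,0.17],"rot": [0,0,0],"grip": 0.035}])

```text
clock: 27.2
eef_pos: [0.5002, 0.2517, 0.0374]
eef_rot: [0.655, 0.756, 0.0, 0.0]
contact_force: [-0.1, 0.1, -0.2]
gripper_width: 0.0444
grasp_force: 61.4
```

Request:
play_rows(deltas=[{"dp": [0,0,0.001],"rot": [0,0,0],"grip": 0.035},{"dp": [0,0,0.001],"rot": [0,0,0],"grip": 0.035}])

```text
clock: 27.4
eef_pos: [0.5002, 0.2518, 0.0366]
eef_rot: [0.655, 0.756, 0.0, 0.0]
contact_force: [-1.7, -0.4, 6.7]
gripper_width: 0.0445
grasp_force: 62.2
```

Request:
play_rows(deltas=[{"dp": [0,0,0],"rot": [0,0,0],"grip": 0.046},{"dp": [0,0,0],"rot": [0,0,0],"grip": 0.056},{"dp": [0,0,0],"rot": [0,0,0],"grip": 0.075},{"dp": [0,0,0],"rot": [0,0,0],"grip": 0.08},{"dp": [0,0,0],"rot": [0,0,0],"grip": 0.08},{"dp": [0,0,-0.02],"rot": [0,0,0],"grip": 0.08},{"dp": [0,0,-0.06],"rot": [0,0,0],"grip": 0.08},{"dp": [0,0,-0.11],"rot": [0,0,0],"grip": 0.08},{"dp": [0,0,-0.16],"rot": [0,0,0],"grip": 0.08},{"dp": [0,0,-0.2],"rot": [0,0,0],"grip": 0.08},{"dp": [-0.05,0,-0.2],"rot": [0,0,0],"grip": 0.08},{"dp": [-0.1,0,-0.2],"rot": [0,0,0],"grip": 0.08}])

```text
clock: 28.6
eef_pos: [0.5143, 0.1524, 0.2371]
eef_rot: [0.654, 0.757, 0.001, 0.001]
contact_force: [1.6, 0.1, -1.0]
gripper_width: 0.0801
grasp_force: 0.0
```

Request:
play_rows(deltas=[{"dp": [-0.04,0,0],"rot": [0,0,0],"grip": 0.08},{"dp": [-0.08,0,0],"rot": [0,0,0],"grip": 0.08},{"dp": [-0.12,0,0],"rot": [0,0,0],"grip": 0.08},{"dp": [-0.12,0,0],"rot": [0,0,0],"grip": 0.08},{"dp": [-0.12,0,0],"rot": [0,0,0],"grip": 0.08}])

```text
clock: 29.1
eef_pos: [0.5312, 0.0333, 0.2358]
eef_rot: [0.655, 0.755, -0.0, -0.0]
contact_force: [1.2, -0.1, 1.1]
gripper_width: 0.0804
grasp_force: 0.0
```

Run:
```python
from h import *
im,C=shot('scene','s5.png')
cv2.imwrite('pics/s5c.png',cv2.resize(im[130:360,200:480],None,fx=2,fy=2))
```

```text
(no output)
```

View pics/s5c.png

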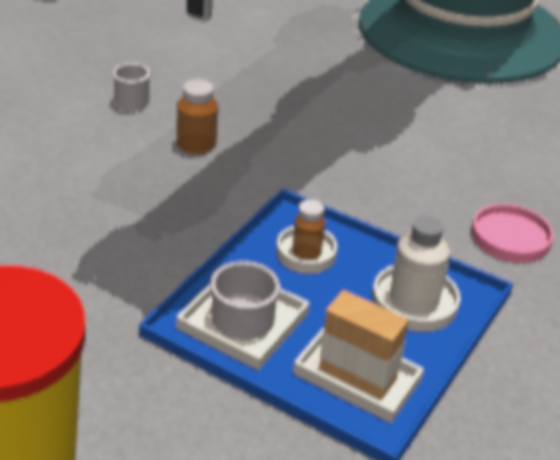

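The crop shows all four things upright in their own dishes: bottle (418,275), small vial (310,235), gallipot (243,305) and carton (362,345). The two look-alikes stand where they were, and the gripper is clear.

```bash
python3 -c "
from plant import *
print(sign_off())"
```

```text
the job is handed in; nothing more can be done
None
```

The tray is laid up and handed in: the last picture shows the bottle, small vial, wide gallipot and carton upright in their own dishes and both look-alikes standing where they were, but the sign-off returned no verdict.

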